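# Screw the lid on the seed canister until snug

### The arm

A 6-joint arm with a two-finger parallel gripper is mounted at the origin on the work surface. World frame = base frame: x ahead of the robot, y to its left, z up, the work surface at z = 0. Lengths are in m, angles in degrees, forces in N, time in s.
With the tool pointing down it reaches from about 0.35 to 0.975 m from the base axis. Payload 7.1 kg.
Tool frame: the origin (TCP) lies at the very end of the fingers, on their centre line; the grasp point (between the pads) lies 19 mm behind it (robot.tcp_to_grasp is the distance from the TCP to the grasp point, in m); z points along the fingers, y is the line along which they close (so a half turn about z gives the same grasp; the last joint's range is limited). The gripper opens to 88 mm and grips with 3 to 60 N. Pads are 20 mm wide; open, the fingers measure 115 mm over their backs; the gripper's body (75 mm by 178 mm) begins 61 mm behind the grasp point.
Start: joints at [-76.203, 24.242, 93.386, -0, 62.372, -1.089], TCP at [0.161, -0.604, 0.223] pointing down, gripper open.
Joint ranges: [-172.04, 172.04], [-51.8, 120.97], [4.93, 147.93], [-75.15, 255.16], [6.16, 154.13], [-145.62, 145.62]. Speed limits (degrees/s): [136.94, 136.94, 172.46, 180, 180, 180].

### API

Orientations are given as a 3x3 rotation matrix whose columns are the frame's x, y, z axes.
In Python, from plant import telemetry, viewer, job, robot gives the robot as it stands.
- The arm moves only by the tool move_arm, never from a script. Its argument "increments" is a list of rows, each a list of 6 numbers: the shift along the tool's x, y, z each as a share of 2 cm, from -1 to 1, then the turn, a rotation vector about the tool's x, y, z each as a share of 0.12 rad, from -1 to 1. A call has 1 to 20 rows; each row shifts and turns the commanded pose from where the row before left it, along the tool's axes as they then stand; what a row does not reach is not made up. A row lasts 1/10 s, in which the tool goes at most 50 mm and 8.59 degrees, less where a joint would pass 70% of its speed; a pose out of reach is approached as far as the arm can. A call with a number of a shift or a turn outside -1 to 1 is refused whole. A call with a gripper value outside its range is refused whole. "jaw" is the opening, from 0 (shut) to 1 (fully open), set as the call begins (left out, the last holds). The fingers move at their own pace and stop on an object; "grip_force" is the grip in N (left out, the last holds). Time passes only in rows, so rows that do not move let the fingers close. It gives the time, the measured TCP pose, the force, the opening and the grip force at its end, in the units of the state.
- telemetry.get_obs(): the state, without advancing time (a new reading comes with each control period).
- viewer.camera(name): name is "scene" or "top"; returns a dict with "frame" (384x512x3 uint8, red, green, blue), "z_map" (384x512 float32, m along the optical axis (not along the pixel's ray), 0 where there is no reading), "fx", "fy", "cx", "cy" (pixels), "distortion" ([k1, k2, p1, p2, k3] as OpenCV has them; the pictures are not rectified), "pose" (4x4, takes a point from camera to world coordinates). Camera axes: x right, y down, z forward; pixel columns grow to the right and rows downward; lengths in m; the calibration is good to about 2 mm. A picture is of the moment at which its call begins.
- job.close_job(): hands the job in; it is judged then, once.
The state is a dict: "time": time; "joint_pos": joint angles; "joint_vel": joint speeds; "effort": joint torques, N m; "eef_pos": TCP position; "ee_rot": TCP orientation; "ft_force": force on the tool from outside, world axes, zero at the start; "torque": the same for the moment, N m; "grip_width": finger opening in m; "grasp_force": force on a finger pad.
Only numpy, scipy, OpenCV 4.12 (cv2) and the standard library are available. Lean on these libraries where they do the work, as an engineer would, in place of code of your own. Each camera call takes 0.05 s, during which the arm holds its last target. There are 200 camera calls.

### The job

Close the open seed canister: pick up its lid (the larger of the two black lids lying on the bench), set it level on the canister's neck and screw it clockwise until you feel it go snug on its rubber seal, then let go. Do not overtighten it, do not press or shove hard on the canister, and leave the other things where they are.

Things in the scene. Friction and masses are not known exactly. Their poses are not given: they have to be found in the camera images.
- can: Open steel screw-top canister, 80 mm in diameter, held upright in a dark round foot of 110 mm bolted to the bench: it cannot move. Origin: centre of its underside on the bench, z up. The shoulder is 78 mm up; above it a black rubber seal ring (66 mm outside) and a steel neck (33 mm in diameter) with three pins. Its yaw says nothing of where the pins stand or where snug comes.
- mouth (a point): Point on the canister's axis 100 mm above the bench, z up: centre of the neck's top when run in; at the start the top is 1 to 4 mm higher. The three round pins (10 mm thick, 120 degrees apart, reaching 26 mm from the axis) are level with the neck's top.
- screw (a point): Point on the axis at 95 mm, z up. The neck with its pins is the screw: the lid drives it clockwise (seen from above), first against light friction (0.08 N m) for an unknown 0.25 to 0.9 rad, going down 4 mm per rad. Then the seal loads it: the torque rises steadily, 1.5 N m per rad, with 0.18 N m of friction on top while turning.
- seal_top (a point): Centre of the seal ring's top, 84 mm above the bench unsqueezed; it sinks 2 mm per rad turned into the seal: too little to judge from readings. Snug from 0.12 rad into the seal, spoilt above 0.5 rad. Turn in small steps until, standing still, 0.4 to 0.5 N m above the reading before the grasp is felt, then stop. Let go, it may ease back to 0.1 rad or stay; both are fine.
- lid: The canister's lid: black ribbed plastic, a flat grey disc on top, 60 to 100 g, lying right way up. Origin: centre of its underside (skirt edge), z up. 30 mm high; skirt 62 mm outside, 56 mm inside, 16 mm deep. Seated, the head's underside rests on the neck's top: origin then 84 mm above the bench when snug, 1 to 4 mm higher before. A drop of a few mm onto the neck is harmless.
- lid_head (a point): Centre of the lid's solid head, 23 mm above the lid's origin: the head is 64 mm in diameter, from 16 to 30 mm up, and is where to grip it (25 to 30 N holds well). z up.
- lid_lugs (a point): On the lid's axis, 7.5 mm above its origin, level with the lower ends of three lugs inside (8 mm thick, 22.5 mm from the axis, 120 degrees apart, one on the lid's x axis). If they land on the pins the lid stops up to 9 mm high: turn on, held level, and lower again; let go there it may tip askew. Seated, it turns clockwise freely for up to 1.3 rad, then the lugs push the pins and drive the screw.
- small_lid: Bystander: a solid black lid, 40 mm in diameter and 18 mm high, that does not belong to this canister. Origin: centre of its underside.
- dish: Bystander: closed glass culture dish, 92 mm in diameter, 17 mm high. Origin: centre of its underside.
- bottle: Bystander: amber bottle with a paper label, 64 mm in diameter, 130 mm high. Origin: centre of its underside.
- beaker: Bystander: clear plastic beaker, 72 mm in diameter, 85 mm high. Origin: centre of its underside.
- stakes: Bystander: two white plant labels one on the other, 110 by 16 mm, 10 mm high, lying along their x. Origin: centre of the underside.
- trowel: Bystander: small hand trowel, 225 mm long, wooden handle to -x, 22 mm high. Origin: near its middle, on the bench.
- closed_can: Bystander: an identical canister already closed, without a foot plate, 80 mm in diameter, 98 mm high, fixed at the far side. Origin: centre of its underside.
There are look-alikes about, which are no part of the job. Leave any blue look-alike of the can alone.

How it is judged:
By the outcome, as a careful person would: the job done as asked, in the order asked, and still so for the second after the job is handed in, with the robot touching nothing.
It also fails if it takes over 64 s, if anything falls off the work surface, if the arm or the gripper's body presses on something with over 40 N, if the wrist force passes 120 N, or if a joint passes its speed limit or range.

## Working session

There is one attempt and no reset: what is moved stays moved. The work goes in short steps, Python scripts to look and compute and a tool call to move; the robot and the scene stay as the last step left them, time stands still between calls to the robot, and variables do not carry over. Pictures are saved under pics/ and viewed, at most 10 in all, crops included, and the job is handed in when it is done.

Besides the shell and the picture viewer there is one more tool, called as a command line: name --pt "numbers of a row" for each row, then --argument value for the rest. move_arm: Moves the arm, as the interface text tells. Its arguments: {"type":"object","properties":{"increments":{"type":"array"},"jaw":{"type":"number"},"grip_force":{"type":"number"}},"required":["increments"]}

```bash
mkdir -p pics; python3 - <<'E'
from plant import telemetry, viewer, robot
import cv2,numpy as np,pickle
for n in("scene","top"):
    c=viewer.camera(n); pickle.dump(c,open(f"pics/{n}0.pkl","wb"))
    cv2.imwrite(f"pics/{n}0.png",c["frame"][:,:,::-1])
    print(n,c["fx"],c["fy"],c["cx"],c["cy"],c["distortion"]);print(np.round(c["pose"],3))
o=telemetry.get_obs();print(o)
print(robot.tcp_to_grasp)
E
```

```text
scene 353.71334067104834 353.71334067104834 256.0180985736081 195.26723950788596 [-0.11270438  0.          0.          0.          0.        ]
[[ 0.833  0.364 -0.417  0.927]
 [ 0.553 -0.536  0.637 -0.612]
 [ 0.009 -0.761 -0.648  0.706]
 [ 0.     0.     0.     1.   ]]
top 372.65268268025517 372.65268268025517 256.58787309890175 181.71560944325063 [-0.03482051  0.          0.          0.          0.        ]
[[ 0.025 -0.98   0.196  0.343]
 [-1.    -0.026  0.    -0.006]
 [ 0.005 -0.196 -0.981  1.088]
 [ 0.     0.     0.     1.   ]]
{'time': 0.1, 'joint_pos': array([-7.62041977e+01,  2.42803038e+01,  9.34277658e+01,  2.41586371e-05,
        6.23719812e+01, -1.08877046e+00]), 'joint_vel': array([ 0.04404927, -0.11650463, -0.1527682 ,  0.01803147, -0.0557218 ,
       -0.00678324]), 'effort': array([ 2.65468898e-04, -5.45612097e+01, -2.74324840e+01,  6.45266287e-02,
        1.88683136e-02, -2.32712392e-05]), 'eef_pos': array([ 0.16044681, -0.60352551,  0.22197181]), 'ee_rot': array([[ 9.66445334e-01,  2.56872160e-01, -3.32804970e-04],
       [ 2.56872374e-01, -9.66444381e-01,  1.35693436e-03],
       [ 2.69211670e-05, -1.39689129e-03, -9.99999024e-01]]), 'ft_force': array([ 0.72271823, -0.60908971,  0.29842961]), 'torque': array([-0.00272254, -0.00263807,  0.00922992]), 'grasp_force': 0.0, 'grip_width': 0.08789426101634956}
0.0187
```

View pics/scene0.png

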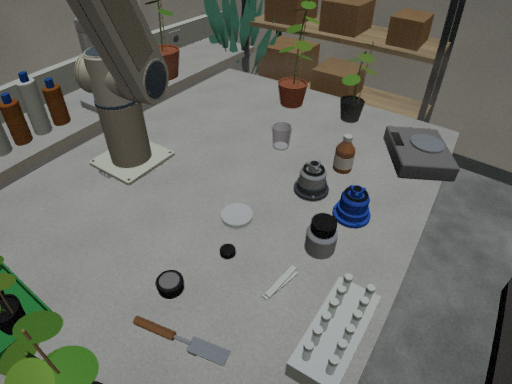

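View pics/top0.png

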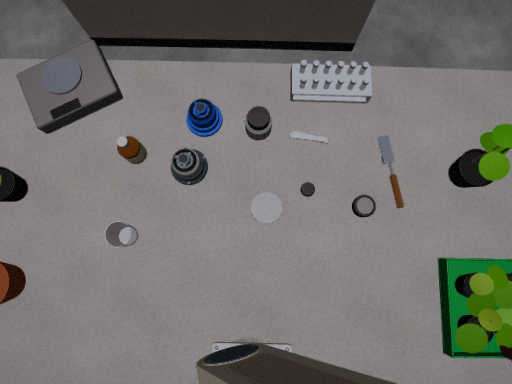

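Scene view: the large lid with the grey disc is at (170,284), the small solid one at (228,251). The open grey can in its dark foot is at (312,185), the blue look-alike at (353,205), and the closed can at (322,235). In the top view, the large lid is at (364,206), the small lid at (308,189) and the open can at (188,166). The large lid has the grey disc and the bigger diameter, and the can is the grey one with an open neck. I'll confirm this with a crop and measure.

```bash
cat > h.py <<'E'
import cv2,numpy as np
def rays(c,px):
    K=np.array([[c["fx"],0,c["cx"]],[0,c["fy"],c["cy"]],[0,0,1]])
    p=cv2.undistortPoints(np.float64(px).reshape(-1,1,2),K,np.float64(c["distortion"])).reshape(-1,2)
    return np.c_[p,np.ones(len(p))]
def plane(c,px,z):
    d=rays(c,px)@c["pose"][:3,:3].T; o=c["pose"][:3,3]
    return o+d*((z-o[2])/d[:,2])[:,None]
def cloud(c):
    h,w=c["z_map"].shape; v,u=np.mgrid[:h,:w]
    r=rays(c,np.c_[u.ravel(),v.ravel()])*c["z_map"].reshape(-1,1)
    return (r@c["pose"][:3,:3].T+c["pose"][:3,3]).reshape(h,w,3)
def pix(c,p):
    T=np.linalg.inv(c["pose"]);K=np.array([[c["fx"],0,c["cx"]],[0,c["fy"],c["cy"]],[0,0,1]])
    return cv2.projectPoints(np.float64(p).reshape(-1,1,3),cv2.Rodrigues(T[:3,:3])[0],T[:3,3],K,np.float64(c["distortion"]))[0].reshape(-1,2)
E
python3 - <<'E'
from h import *; import pickle
ims=[]
for n,L,C,S in(("scene",(170,284),(312,180),(228,251)),("top",(364,206),(188,164),(308,189))):
    c=pickle.load(open(f"pics/{n}0.pkl","rb")); P=cloud(c)
    def sl(ctr,r,z0,z1):
        m=np.zeros(P.shape[:2],np.uint8);cv2.circle(m,ctr,r,1,-1)
        q=P[(m>0)&(P[...,2]>z0)&(P[...,2]<z1)&(c["z_map"]>0)]
        if len(q)<4:return None
        (x,y),rad=cv2.minEnclosingCircle(np.float32(q[:,:2])); return len(q),np.round([x,y,rad,q[:,0].mean(),q[:,1].mean(),np.median(q[:,2])],4)
    print(n,"lid top",sl(L,20,.022,.04),"small",sl(S,14,.012,.03))
    for z0,z1 in((.07,.082),(.082,.09),(.09,.115)): print("can",z0,sl(C,24,z0,z1))
    # grey disc on lid / dark masks on planes
    g=cv2.cvtColor(c["frame"],cv2.COLOR_RGB2GRAY)
    for nm,ctr,z,r in(("lid",L,.02,22),("can",C,.0,26)):
        m=np.zeros(g.shape,np.uint8);cv2.circle(m,ctr,r,255,-1)
        k=((g<85)&(m>0)).astype(np.uint8); cs=max(cv2.findContours(k,0,1)[0],key=cv2.contourArea)
        q=plane(c,cs.reshape(-1,2),z); print(nm,"mask",cv2.minEnclosingCircle(np.float32(q[:,:2])))
    for ctr in(L,C):
        u,v=ctr; ims.append(cv2.resize(c["frame"][v-32:v+32,u-32:u+32,::-1],(300,300),interpolation=cv2.INTER_CUBIC))
cv2.imwrite("pics/crop1.png",np.vstack([np.hstack(ims[:2]),np.hstack(ims[2:])]))
E
```

```text
scene lid top (526, array([ 0.4941, -0.3148,  0.0329,  0.4966, -0.3173,  0.0308])) small (171, array([ 0.5417, -0.1535,  0.0217,  0.5432, -0.1551,  0.0172]))
can 0.07 (165, array([0.6012, 0.1953, 0.0392, 0.6076, 0.1799, 0.0761]))
can 0.082 (118, array([0.6005, 0.1975, 0.0349, 0.6058, 0.1885, 0.0841]))
can 0.09 (111, array([0.6012, 0.197 , 0.0244, 0.6011, 0.1937, 0.1025]))
lid mask ((0.4946424961090088, -0.3160913586616516), 0.04132743179798126)
can mask ((0.5944768190383911, 0.2178637981414795), 0.0709206685423851)
top lid top (403, array([ 0.4938, -0.3176,  0.0332,  0.493 , -0.3156,  0.0321])) small (154, array([ 0.5409, -0.1551,  0.0207,  0.5404, -0.1545,  0.0191]))
can 0.07 (233, array([0.6006, 0.1983, 0.0398, 0.5933, 0.1928, 0.077 ]))
can 0.082 (201, array([0.6011, 0.1984, 0.0331, 0.5986, 0.1971, 0.0853]))
can 0.09 (158, array([0.6009, 0.1975, 0.0254, 0.5999, 0.1969, 0.1037]))
lid mask ((0.49401044845581055, -0.3160708546638489), 0.035235222429037094)
can mask ((0.6017559170722961, 0.19856366515159607), 0.05562681332230568)
```

View pics/crop1.png

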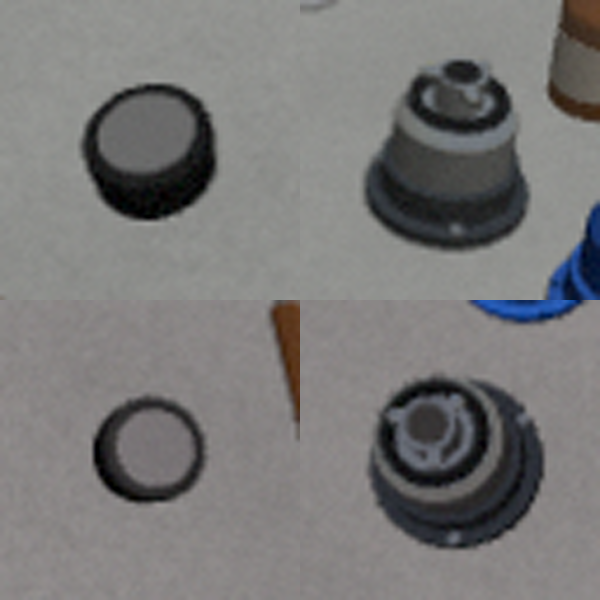

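The crop confirms it: the large lid has a grey disc and a 33 mm radius, at (0.494,-0.3165). The open steel can in its dark foot, with seal and pins, is at (0.601,0.198). Next I turn the tool to yaw 90° (tool x = world y, tool y = world x) and move over the lid.

move_arm --pt "0 0 0 0 0 -0.993" --pt "0 0 0 0 0 -0.993" --pt "0 0 0 0 0 -0.993" --pt "0 0 0 0 0 -0.993" --pt "0 0 0 0 0 -0.993" --pt "0 0 0 0 0 -0.993" --pt "0 0 0 0 0 -0.993" --pt "0 0 0 0 0 -0.993" --pt "0 0 0 0 0 -0.993" --pt "0 0 0 0 0 -0.993" --pt "0 0 0 0 0 -0.993" --pt "0.85 0.98 0 0 0 0" --pt "0.85 0.98 0 0 0 0" --pt "0.85 0.98 0 0 0 0" --pt "0.85 0.98 0 0 0 0" --pt "0.85 0.98 0 0 0 0" --pt "0.85 0.98 0 0 0 0" --pt "0.85 0.98 0 0 0 0" --pt "0.85 0.98 0 0 0 0" --pt "0.85 0.98 0 0 0 0" --jaw 1

```text
time: 2.1
eef_pos: [0.3376, -0.4501, 0.2224]
ee_rot: [[0.0, 1.0, -0.0], [1.0, -0.0, 0.001], [0.001, -0.0, -1.0]]
ft_force: [-1.1, 0.6, -0.4]
grip_width: 0.0882
grasp_force: 0.0
```

move_arm --pt "0.85 0.98 0 0 0 0" --pt "0.85 0.98 0 0 0 0" --pt "0.85 0.98 0 0 0 0" --pt "0.85 0.98 0 0 0 0" --pt "0.85 0.98 0 0 0 0" --pt "0.85 0.98 0 0 0 0" --pt "0.85 0.98 0 0 0 0" --pt "0.75 1 0 0 0 0" --pt "0 0 0 0 0 0" --pt "0 0 0 0 0 0" --pt "0 0 0 0 0 0"

```text
time: 3.2
eef_pos: [0.4934, -0.3174, 0.2224]
ee_rot: [[0.001, 1.0, -0.001], [1.0, -0.001, 0.0], [0.0, -0.001, -1.0]]
ft_force: [-0.2, 0.9, 1.0]
grip_width: 0.0879
grasp_force: 0.0
```

move_arm --pt "0.05 0.03 1 0 0 0" --pt "0 0 1 0 0 0" --pt "0 0 1 0 0 0" --pt "0 0 1 0 0 0" --pt "0 0 1 0 0 0" --pt "0 0 1 0 0 0" --pt "0 0 1 0 0 0" --pt "0 0 1 0 0 0" --pt "0 0 1 0 0 0" --pt "0 0 0.8 0 0 0" --pt "0 0 0.6 0 0 0" --pt "0 0 0.4 0 0 0" --pt "0 0 0 0 0 0" --pt "0 0 0 0 0 0" --pt "0 0 0 0 0 0"

```text
time: 4.7
eef_pos: [0.4954, -0.3164, 0.0074]
ee_rot: [[0.0, 1.0, 0.001], [1.0, -0.0, -0.001], [-0.001, 0.001, -1.0]]
ft_force: [-1.3, 0.1, 0.5]
grip_width: 0.0878
grasp_force: 0.0
```

```bash
python3 - <<'E'
from plant import telemetry, viewer
from h import *
c=viewer.camera("scene");o=telemetry.get_obs();print(o["eef_pos"],o["ft_force"],o["torque"])
u,v=170,275
cv2.imwrite("pics/pre.png",cv2.resize(c["frame"][v-50:v+40,u-60:u+60,::-1],(800,600),interpolation=cv2.INTER_CUBIC))
E
```

```text
[ 0.49536607 -0.31635926  0.00744796] [0.04742281 0.90635405 0.40745557] [-0.07863682 -0.13952949 -0.00522866]
```

View pics/pre.png

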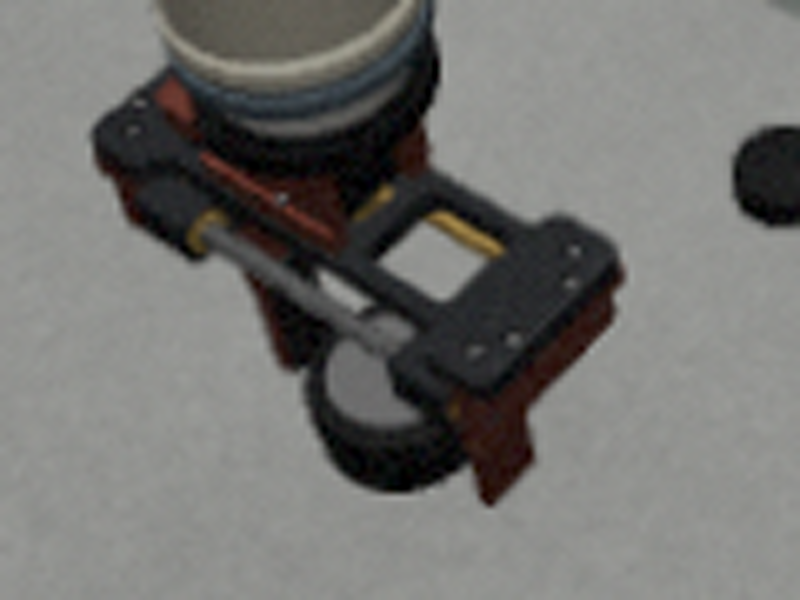

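The lid, at (390,420) in the crop, sits between the two fingers. Closing on it.

move_arm --pt "0 0 0 0 0 0" --pt "0 0 0 0 0 0" --pt "0 0 0 0 0 0" --pt "0 0 0 0 0 0" --pt "0 0 0 0 0 0" --pt "0 0 0 0 0 0" --pt "0 0 0 0 0 0" --pt "0 0 0 0 0 0" --jaw 0.6 --grip_force 28

```text
time: 5.55
eef_pos: [0.4949, -0.3161, 0.0068]
ee_rot: [[0.0, 1.0, 0.0], [1.0, -0.0, -0.0], [-0.0, 0.0, -1.0]]
ft_force: [-0.8, 0.0, 4.7]
grip_width: 0.0635
grasp_force: 28.0
```

move_arm --pt "0 0 -0.3 0 0 0" --pt "0 0 -0.7 0 0 0" --pt "0 0 -1 0 0 0" --pt "0 0 -1 0 0 0" --pt "0 0 -1 0 0 0" --pt "0 0 -1 0 0 0" --pt "0 0 -1 0 0 0" --pt "0 0 -1 0 0 0" --pt "0 0 -1 0 0 0" --pt "0 0 -0.5 0 0 0" --pt "0 0 0 0 0 0"

```text
time: 6.65
eef_pos: [0.4956, -0.3166, 0.1786]
ee_rot: [[0.0, 1.0, 0.003], [1.0, -0.0, -0.002], [-0.002, 0.003, -1.0]]
ft_force: [0.1, -0.2, -1.8]
grip_width: 0.0632
grasp_force: 28.0
```

move_arm --pt "0.5 0.1 0 0 0 0" --pt "0.9 0.2 0 0 0 0" --pt "0.9 0.2 0 0 0 0" --pt "0.9 0.2 0 0 0 0" --pt "0.9 0.2 0 0 0 0" --pt "0.9 0.2 0 0 0 0" --pt "0.9 0.2 0 0 0 0" --pt "0.9 0.2 0 0 0 0" --pt "0.9 0.2 0 0 0 0" --pt "0.9 0.2 0 0 0 0" --pt "0.9 0.2 0 0 0 0" --pt "0.9 0.2 0 0 0 0" --pt "0.9 0.2 0 0 0 0" --pt "0.9 0.2 0 0 0 0" --pt "0.9 0.2 0 0 0 0" --pt "0.9 0.2 0 0 0 0" --pt "0.9 0.2 0 0 0 0" --pt "0.9 0.2 0 0 0 0" --pt "0.9 0.2 0 0 0 0" --pt "0.9 0.2 0 0 0 0"

```text
time: 8.65
eef_pos: [0.5717, 0.038, 0.1755]
ee_rot: [[-0.001, 1.0, -0.002], [1.0, 0.001, 0.0], [0.0, -0.002, -1.0]]
ft_force: [0.5, -0.1, -0.3]
grip_width: 0.0634
grasp_force: 28.0
```

move_arm --pt "0.9 0.2 0 0 0 0" --pt "0.9 0.2 0 0 0 0" --pt "0.9 0.2 0 0 0 0" --pt "0.9 0.2 0 0 0 0" --pt "0.9 0.2 0 0 0 0" --pt "0.9 0.2 0 0 0 0" --pt "0.9 0.2 0 0 0 0" --pt "0.9 0 0 0 0 0" --pt "0.5 0 0 0 0 0" --pt "0.4 0 0 0 0 0" --pt "0 0 0 0 0 0" --pt "0 0 0 0 0 0"

```text
time: 9.85
eef_pos: [0.6008, 0.1976, 0.1766]
ee_rot: [[0.0, 1.0, -0.0], [1.0, -0.0, -0.0], [-0.0, -0.0, -1.0]]
ft_force: [-0.6, -0.5, -0.2]
grip_width: 0.0634
grasp_force: 28.0
```

move_arm --pt "0 0 0 0 0 -0.5" --pt "0 0 0 0 0 -1" --pt "0 0 0 0 0 -1" --pt "0 0 0 0 0 -1" --pt "0 0 0 0 0 -1" --pt "0 0 0 0 0 -1" --pt "0 0 0 0 0 -1" --pt "0 0 0 0 0 -1" --pt "0 0 0 0 0 -1" --pt "0 0 0 0 0 -1" --pt "0 0 0 0 0 -1" --pt "0 0 0 0 0 -1" --pt "0 0 0 0 0 -1" --pt "0 0 0 0 0 -1" --pt "0 0 0 0 0 -1" --pt "0 0 0 0 0 -1" --pt "0 0 0 0 0 -1" --pt "0 0 0 0 0 -1" --pt "0 0 0 0 0 -0.5" --pt "0 0 0 0 0 0"

```text
time: 11.85
eef_pos: [0.601, 0.197, 0.1767]
ee_rot: [[-0.832, -0.555, -0.0], [-0.555, 0.832, -0.0], [0.0, -0.0, -1.0]]
ft_force: [0.4, 0.3, -0.9]
grip_width: 0.0633
grasp_force: 28.0
```

```bash
cat > st.py <<'E'
from plant import telemetry
import numpy as np
np.set_printoptions(suppress=True,precision=4)
o=telemetry.get_obs();R=o["ee_rot"]
print(o["time"],"pos",o["eef_pos"],"F",o["ft_force"],"T",o["torque"],"w",o["grip_width"],o["grasp_force"],"yaw",np.degrees(np.arctan2(R[1,0],R[0,0])),"q6",o["joint_pos"][5],"z",R[:,2])
E
python3 st.py; python3 - <<'E'
from plant import viewer
from h import *
ims=[]
for n,u,v in(("scene",312,150),("top",185,150)):
    c=viewer.camera(n)
    ims.append(cv2.resize(c["frame"][v-50:v+50,u-50:u+50,::-1],(400,400),interpolation=cv2.INTER_CUBIC))
cv2.imwrite("pics/over.png",np.hstack(ims))
E
```

```text
11.85 pos [0.601  0.197  0.1767] F [ 0.3992  0.3305 -0.9302] T [ 0.1026 -0.1434  0.0151] w 0.06334818449964912 27.999171316623688 yaw -146.2862002243511 q6 -106.63044049729868 z [-0.0001 -0.0002 -1.    ]
```

View pics/over.png

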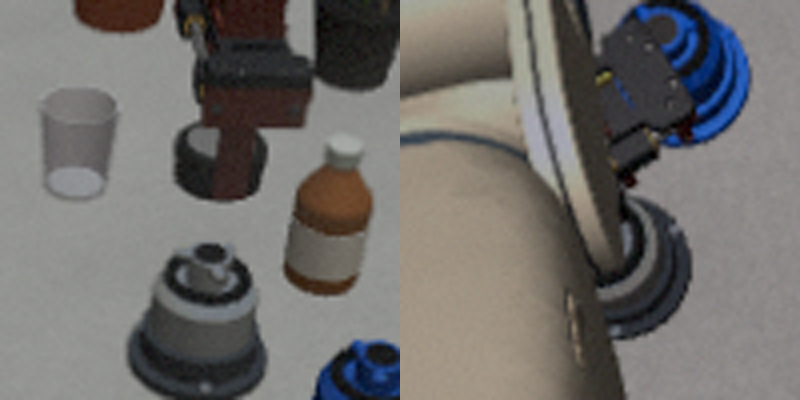

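The lid hangs level over the can: in the left crop the lid is at (220,160) and the open neck at (208,265). Before lowering I check the lid's sideways centring in the grip.

```bash
python3 - <<'E'
from plant import viewer
from h import *
c=viewer.camera("scene");P=cloud(c)
print(pix(c,[[.601,.197,.178],[.601,.197,.17],[.601,.1978,.1037]]))
# below the fingertips: only the lid skirt
m=(P[...,2]>.168)&(P[...,2]<.176)&(np.hypot(P[...,0]-.601,P[...,1]-.197)<.05)
q=P[m][:,:2]; print(len(q),q.mean(0))
A=np.c_[2*q,np.ones(len(q))];s=np.linalg.lstsq(A,(q**2).sum(1),rcond=None)[0];print("circ",s[:2],np.sqrt(s[2]+s[0]**2+s[1]**2))
v,u=np.nonzero(m)
for r in sorted(set(v)):print(r,u[v==r].min(),u[v==r].max())
m2=(P[...,2]>.165)&(P[...,2]<.205)&(np.hypot(P[...,0]-.601,P[...,1]-.197)<.05);v,u=np.nonzero(m2)
print([(r,u[v==r].min(),u[v==r].max()) for r in sorted(set(v))])
E
```

```text
[[316.84964478 141.84275469]
 [316.52560786 144.25114744]
 [314.05568266 163.21719626]]
23 [0.598001   0.17216539]
circ [0.59868028 0.19462146] 0.030252143960264054
142 305 305
143 305 305
144 305 306
145 306 306
146 306 326
147 308 325
148 309 324
149 312 314
[(np.int64(130), np.int64(310), np.int64(311)), (np.int64(131), np.int64(308), np.int64(315)), (np.int64(132), np.int64(307), np.int64(316)), (np.int64(133), np.int64(306), np.int64(326)), (np.int64(134), np.int64(306), np.int64(327)), (np.int64(135), np.int64(306), np.int64(328)), (np.int64(136), np.int64(305), np.int64(328)), (np.int64(137), np.int64(305), np.int64(328)), (np.int64(138), np.int64(305), np.int64(328)), (np.int64(139), np.int64(305), np.int64(328)), (np.int64(140), np.int64(305), np.int64(328)), (np.int64(141), np.int64(305), np.int64(327)), (np.int64(142), np.int64(305), np.int64(327)), (np.int64(143), np.int64(305), np.int64(327)), (np.int64(144), np.int64(305), np.int64(326)), (np.int64(145), np.int64(306), np.int64(326)), (np.int64(146), np.int64(306), np.int64(326)), (np.int64(147), np.int64(308), np.int64(325)), (np.int64(148), np.int64(309), np.int64(324)), (np.int64(149), np.int64(312), np.int64(322))]
```

move_arm --pt "0 0 0.5 0 0 0" --pt "0 0 1 0 0 0" --pt "0 0 1 0 0 0" --pt "0 0 0.6 0 0 0" --pt "0 0 0.2 0 0 0" --pt "0 0 0.1 0 0 0" --pt "0 0 0.1 0 0 0" --pt "0 0 0.1 0 0 0" --pt "0 0 0 0 0 0"

```text
time: 12.9
eef_pos: [0.6017, 0.1984, 0.1053]
ee_rot: [[-0.832, -0.555, 0.002], [-0.555, 0.832, 0.001], [-0.002, -0.0, -1.0]]
ft_force: [1.5, 1.8, -1.3]
grip_width: 0.0637
grasp_force: 28.0
```

```bash
python3 st.py
```

```text
12.9 pos [0.6017 0.1984 0.1053] F [ 1.5482  1.808  -1.2952] T [ 0.4936 -0.3316 -0.0643] w 0.0637402974570956 27.999756932258606 yaw -146.26486245134558 q6 -106.59446460133142 z [ 0.0019  0.001  -1.    ]
```

move_arm --pt "0 0 0.05 0 0 0" --pt "0 0 0.05 0 0 0" --pt "0 0 0.05 0 0 0" --pt "0 0 0.05 0 0 0" --pt "0 0 0 0 0 0" --pt "0 0 0 0 0 0"

```text
time: 13.5
eef_pos: [0.6014, 0.1984, 0.1008]
ee_rot: [[-0.832, -0.555, 0.001], [-0.555, 0.832, 0.001], [-0.001, 0.0, -1.0]]
ft_force: [1.2, 5.5, 0.6]
grip_width: 0.0633
grasp_force: 28.0
```

```bash
python3 st.py
```

```text
13.5 pos [0.6014 0.1984 0.1008] F [1.2018 5.4816 0.607 ] T [ 1.1035 -0.4655 -0.027 ] w 0.06332601413560923 28.000254929065704 yaw -146.26242461526527 q6 -106.59344047714323 z [ 0.0011  0.0008 -1.    ]
```

move_arm --pt "-0.04 0.05 0 0 0 0" --pt "0 0 0 0 0 0" --pt "0 0 0.05 0 0 0" --pt "0 0 0.05 0 0 0" --pt "0 0 0.05 0 0 0" --pt "0 0 0 0 0 0" --pt "0 0 0 0 0 0"

```text
time: 14.2
eef_pos: [0.6009, 0.1991, 0.0974]
ee_rot: [[-0.832, -0.555, -0.001], [-0.555, 0.832, -0.0], [0.001, 0.0, -1.0]]
ft_force: [0.5, 2.7, -1.3]
grip_width: 0.0632
grasp_force: 28.0
```

```bash
python3 st.py
```

```text
14.2 pos [0.6009 0.1991 0.0974] F [ 0.4663  2.6622 -1.2951] T [ 0.4829 -0.2565 -0.0057] w 0.0632420060191933 27.99989014863968 yaw -146.25487175146625 q6 -106.4897016238379 z [-0.0005 -0.0002 -1.    ]
```

move_arm --pt "-0.02 0.03 0.05 0 0 0" --pt "0 0 0.05 0 0 0" --pt "0 0 0 0 0 0" --pt "0 0 0 0 0 0"

```text
time: 14.6
eef_pos: [0.6009, 0.1997, 0.0955]
ee_rot: [[-0.831, -0.556, -0.0], [-0.556, 0.831, -0.0], [0.001, -0.0, -1.0]]
ft_force: [0.5, 0.2, 0.1]
grip_width: 0.063
grasp_force: 28.0
```

```bash
python3 st.py
```

```text
14.6 pos [0.6009 0.1997 0.0955] F [0.4526 0.1581 0.1087] T [ 0.0816 -0.0854  0.0275] w 0.06301374232564583 27.999730110168457 yaw -146.2523062706824 q6 -106.42910901943583 z [-0.0005 -0.0003 -1.    ]
```

move_arm --pt "0 0 0.05 0 0 0" --pt "0 0 0.05 0 0 0" --pt "0 0 0 0 0 0" --pt "0 0 0 0 0 0"

```text
time: 15.0
eef_pos: [0.601, 0.1999, 0.0936]
ee_rot: [[-0.832, -0.555, -0.0], [-0.555, 0.832, -0.0], [0.0, 0.0, -1.0]]
ft_force: [-0.1, 0.2, -0.3]
grip_width: 0.0631
grasp_force: 28.0
```

```bash
python3 st.py
```

```text
15.0 pos [0.601  0.1999 0.0936] F [-0.1353  0.2007 -0.2505] T [ 0.1436 -0.1354  0.0267] w 0.06312271202045587 27.9999241232872 yaw -146.25799100174393 q6 -106.42737436874236 z [-0.0001 -0.     -1.    ]
```

move_arm --pt "0 0 0.05 0 0 0" --pt "0 0 0 0 0 0" --pt "0 0 0 0 0 0.5" --pt "0 0 0 0 0 0.5" --pt "0 0 0 0 0 0.5" --pt "0 0 0 0 0 0.5" --pt "0 0 0 0 0 0.5" --pt "0 0 0 0 0 0"

```text
time: 15.8
eef_pos: [0.602, 0.2003, 0.0934]
ee_rot: [[-0.959, -0.284, 0.002], [-0.284, 0.959, 0.001], [-0.002, 0.0, -1.0]]
ft_force: [0.1, 1.8, 4.0]
grip_width: 0.0636
grasp_force: 28.0
```

```bash
python3 st.py
```

```text
15.8 pos [0.602  0.2003 0.0934] F [0.1163 1.7662 4.042 ] T [ 0.209  -0.2636 -0.0413] w 0.06357572854551734 28.001208007335663 yaw -163.47269606614705 q6 -89.21072647585719 z [ 0.002   0.0008 -1.    ]
```

move_arm --pt "0 0 0 0 0 0.5" --pt "0 0 0 0 0 0.5" --pt "0 0 0 0 0 0.5" --pt "0 0 0 0 0 0.5" --pt "0 0 0 0 0 0"

```text
time: 16.3
eef_pos: [0.6019, 0.2002, 0.0927]
ee_rot: [[-0.999, -0.05, 0.002], [-0.05, 0.999, 0.001], [-0.002, 0.0, -1.0]]
ft_force: [3.7, 2.3, -2.6]
grip_width: 0.0638
grasp_force: 28.0
```

```bash
python3 st.py
```

```text
16.3 pos [0.6019 0.2002 0.0927] F [ 3.7053  2.3489 -2.6393] T [ 0.314  -0.761   0.0681] w 0.0638474764233292 28.000158369541168 yaw -177.1322542468374 q6 -75.5477801682703 z [ 0.0018  0.0005 -1.    ]
```

move_arm --pt "0 0 0 0 0 0.5" --pt "0 0 0 0 0 0.5" --pt "0 0 0 0 0 0.5" --pt "0 0 0 0 0 0.5" --pt "0 0 0 0 0 0"

```text
time: 16.8
eef_pos: [0.6017, 0.1999, 0.0926]
ee_rot: [[-0.982, 0.188, 0.001], [0.188, 0.982, 0.0], [-0.001, 0.0, -1.0]]
ft_force: [5.1, 0.8, -2.9]
grip_width: 0.0636
grasp_force: 28.0
```

```bash
python3 st.py
```

```text
16.8 pos [0.6017 0.1999 0.0926] F [ 5.083   0.8254 -2.9003] T [ 0.1226 -0.9598  0.0778] w 0.0635881262207654 27.999899089336395 yaw 169.1667802439525 q6 -61.84728633633427 z [ 0.0012  0.0001 -1.    ]
```

move_arm --pt "-0.04 0 0.03 0 0 0.4" --pt "0 0 0.01 0 0 0.4" --pt "0 0 0.01 0 0 0.4" --pt "0 0 0 0 0 0"

```text
time: 17.2
eef_pos: [0.6019, 0.1996, 0.0917]
ee_rot: [[-0.945, 0.326, 0.0], [0.326, 0.945, -0.0], [-0.0, -0.0, -1.0]]
ft_force: [2.9, -0.8, -0.6]
grip_width: 0.0633
grasp_force: 28.0
```

```bash
python3 st.py
```

```text
17.2 pos [0.6019 0.1996 0.0917] F [ 2.8528 -0.8264 -0.5871] T [ 0.0164 -0.6454  0.0265] w 0.0633278408238794 28.00027906894684 yaw 160.9505995873349 q6 -53.66630968182414 z [ 0.0001 -0.0001 -1.    ]
```

move_arm --pt "0 0 0.01 0 0 0.4" --pt "0 0 0.01 0 0 0.4" --pt "0 0 0 0 0 0"

```text
time: 17.5
eef_pos: [0.602, 0.1995, 0.0914]
ee_rot: [[-0.91, 0.415, 0.0], [0.415, 0.91, -0.0], [-0.0, -0.0, -1.0]]
ft_force: [3.3, -1.1, -0.6]
grip_width: 0.0636
grasp_force: 28.0
```

```bash
python3 st.py
```

```text
17.5 pos [0.602  0.1995 0.0914] F [ 3.3348 -1.0776 -0.6193] T [-0.1278 -0.6131  0.1599] w 0.06361115331321733 28.000458776950836 yaw 155.46332279296337 q6 -48.17373148519614 z [ 0.0002 -0.0003 -1.    ]
```

move_arm --pt "0 0 0.01 0 0 0.3" --pt "0 0 0.01 0 0 0.3" --pt "0 0 0 0 0 0" --pt "0 0 0 0 0 0"

```text
time: 17.9
eef_pos: [0.602, 0.1995, 0.0912]
ee_rot: [[-0.878, 0.479, 0.0], [0.479, 0.878, -0.0], [-0.0, -0.0, -1.0]]
ft_force: [2.5, -4.1, 3.1]
grip_width: 0.0632
grasp_force: 28.0
```

```bash
python3 st.py
```

```text
17.9 pos [0.602  0.1995 0.0912] F [ 2.5296 -4.1298  3.1251] T [-0.4942 -0.4515  0.2441] w 0.06320642340119006 28.000490069389343 yaw 151.35193971753182 q6 -44.061420944948395 z [ 0.0003 -0.0004 -1.    ]
```

move_arm --pt "0 0 0.01 0 0 0.3" --pt "0 0 0.01 0 0 0.3" --pt "0 0 0 0 0 0" --pt "0 0 0 0 0 0"

```text
time: 18.3
eef_pos: [0.602, 0.1994, 0.0912]
ee_rot: [[-0.841, 0.542, 0.0], [0.542, 0.841, -0.0], [-0.001, -0.0, -1.0]]
ft_force: [-0.1, -3.7, 6.4]
grip_width: 0.0636
grasp_force: 28.0
```

```bash
python3 st.py
```

```text
18.3 pos [0.602  0.1994 0.0912] F [-0.1336 -3.7356  6.3865] T [-0.6915 -0.2404  0.3167] w 0.06355425217645669 28.001109659671783 yaw 147.20309043335533 q6 -39.90871812418661 z [ 0.0003 -0.0005 -1.    ]
```

move_arm --pt "0 0 0 0 0 0.3" --pt "0 0 0 0 0 0.2" --pt "0 0 0 0 0 0" --pt "0 0 0 0 0 0" --pt "0 0 0 0 0 0"

```text
time: 18.8
eef_pos: [0.602, 0.1993, 0.0912]
ee_rot: [[-0.807, 0.591, 0.0], [0.591, 0.807, -0.001], [-0.001, -0.0, -1.0]]
ft_force: [-0.2, -3.9, 7.1]
grip_width: 0.0636
grasp_force: 28.0
```

```bash
python3 st.py
```

```text
18.8 pos [0.602  0.1993 0.0912] F [-0.1595 -3.8605  7.0926] T [-0.7267 -0.2077  0.3882] w 0.06356310912829807 28.001105189323425 yaw 143.78338614898541 q6 -36.483100539733755 z [ 0.0002 -0.0007 -1.    ]
```

move_arm --pt "0 0 0 0 0 0.25" --pt "0 0 0 0 0 0.2" --pt "0 0 0 0 0 0" --pt "0 0 0 0 0 0" --pt "0 0 0 0 0 0"

```text
time: 19.3
eef_pos: [0.6019, 0.1992, 0.0911]
ee_rot: [[-0.774, 0.633, 0.0], [0.633, 0.774, -0.001], [-0.001, -0.001, -1.0]]
ft_force: [0.0, -4.4, 7.1]
grip_width: 0.0636
grasp_force: 28.0
```

```bash
python3 st.py; python3 -c "
from plant import viewer
viewer.camera('scene')"; python3 st.py
```

```text
19.3 pos [0.6019 0.1992 0.0911] F [ 0.0077 -4.444   7.0716] T [-0.7894 -0.1556  0.3974] w 0.06363756952264848 28.001282215118408 yaw 140.6998822380399 q6 -33.3945231716252 z [ 0.     -0.0009 -1.    ]
19.35 pos [0.6019 0.1992 0.0911] F [ 0.949  -4.1561  7.497 ] T [-0.728  -0.1546  0.5274] w 0.06340272133642152 28.00114095211029 yaw 140.7006063625205 q6 -33.39498327259872 z [ 0.0001 -0.0009 -1.    ]
```

Standing torque is about 0.46 N m, so it is snug. Releasing and retreating.

move_arm --pt "0 0 0 0 0 0" --pt "0 0 0 0 0 0" --pt "0 0 0 0 0 0" --pt "0 0 0 0 0 0" --pt "0 0 0 0 0 0" --pt "0 0 0 0 0 0" --pt "0 0 0 0 0 0" --jaw 1

```text
time: 20.05
eef_pos: [0.6018, 0.1998, 0.0904]
ee_rot: [[-0.772, 0.636, -0.0], [0.636, 0.772, 0.0], [0.0, -0.0, -1.0]]
ft_force: [0.5, 0.0, -0.3]
grip_width: 0.0877
grasp_force: 0.0
```

move_arm --pt "0 0 -0.3 0 0 0" --pt "0 0 -0.7 0 0 0" --pt "0 0 -1 0 0 0" --pt "0 0 -1 0 0 0" --pt "0 0 -1 0 0 0" --pt "0 0 -1 0 0 0" --pt "0 0 -1 0 0 0" --pt "0 0 0 0 0 0" --pt "0 0 0 0 0 0"

```text
time: 20.95
eef_pos: [0.602, 0.1998, 0.2112]
ee_rot: [[-0.772, 0.636, 0.001], [0.636, 0.772, 0.0], [-0.001, 0.001, -1.0]]
ft_force: [0.2, -0.0, 0.0]
grip_width: 0.0878
grasp_force: 0.0
```

```bash
python3 st.py; python3 - <<'E'
from plant import viewer
from h import *
c=viewer.camera("scene");P=cloud(c)
q=P[(P[...,2]>.105)&(P[...,2]<.125)&(np.hypot(P[...,0]-.601,P[...,1]-.198)<.05)]
print(len(q),cv2.minEnclosingCircle(np.float32(q[:,:2])),np.median(q[:,2]))
A=np.c_[q[:,:2]-[.601,.198],np.ones(len(q))];k=q[:,2]>.111;print(np.linalg.lstsq(A[k],q[k,2],rcond=None)[0])
cv2.imwrite("pics/end.png",cv2.resize(c["frame"][80:340,130:430,::-1],(690,598),interpolation=cv2.INTER_CUBIC))
E
```

```text
20.95 pos [0.602  0.1998 0.2112] F [ 0.1737 -0.0221  0.0068] T [ 0.0337 -0.1429  0.0366] w 0.08778975938823005 0.0 yaw 140.52233746347343 q6 -33.23906467942027 z [ 0.0014  0.0005 -1.    ]
260 ((0.6029126048088074, 0.19806064665317535), 0.03431286662817001) 0.11433750308753987
[-0.0070277   0.01051883  0.11453598]
```

View pics/end.png

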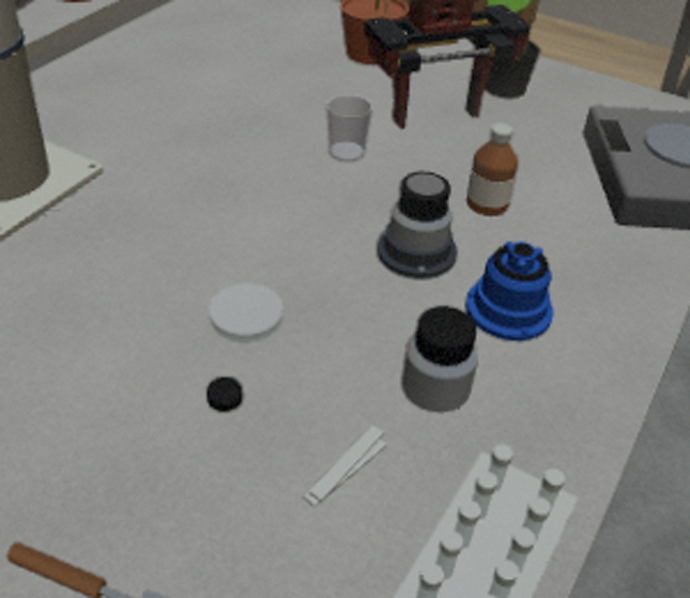

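The lid sits level on the can at (425,195), its top at 0.114 m, which is the snug height. The gripper is clear and the other objects are undisturbed.

```bash
python3 -c "
from plant import job
print(job.close_job())"
```

```text
the job is handed in; nothing more can be done
None
```

The lid is on the canister, level and screwed snug at about 0.46 N m; I let go, the last picture shows nothing else disturbed, and I handed the job in at about 21 s.

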